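# Right the tipped bottles in the milling bench's bottle lane

## Task

Two tall square bottles have tipped over across the rails of the bottle lane: stand the white one with the blue cap upright in the lane, down between the rails and among the short containers (anywhere between the two outermost), and stand the amber one with the black cap upright in the middle of the little raised round stand. Set them down without dropping them, and leave the three short containers standing where they are. Once both bottles stand, swing the red retaining bar, which leans out towards the robot, fully upright against its stop along the front of the row.

Things in the scene. Friction and masses are not known exactly. Their poses are not given: they have to be found in the camera images.
- white_bottle: Square bottle: body 40 x 40 x 86 mm, then a neck and round blue cap 24 mm across; 110 mm tall in all, about 0.15 kg, white plastic, paper label. Origin: centre of its base; z axis from base to cap. Starts lying level on a flat side across both lane rails, cap away from the robot, within 7 degrees of square to the lane, in the wide space left or right of the middle jar.
- amber_bottle: Square bottle: body 40 x 40 x 86 mm, then a neck and round black cap 24 mm across; 110 mm tall in all, about 0.15 kg, amber brown, paper label. Origin: centre of its base; z axis from base to cap. Starts lying level on a flat side across both lane rails, cap away from the robot, within 7 degrees of square to the lane, in the wide space left or right of the middle jar.
- short1: Short round green bottle standing in the lane (40 mm diameter, 76 mm tall, about 0.11 kg, green glass with a yellow cap); the leftmost (towards lane +y), about 95 mm from the nearest gap's centre. Origin: centre of its base, z up. To be left standing where it is.
- short2: Short round jar standing in the lane (40 mm diameter, 76 mm tall, about 0.11 kg, grey plastic with a yellow cap); the middle one. Origin: centre of its base, z up. To be left standing where it is.
- short3: Short round green bottle standing in the lane (40 mm diameter, 76 mm tall, about 0.11 kg, green glass with a yellow cap); the rightmost (towards lane -y). Origin: centre of its base, z up. To be left standing where it is.
- lane: Fixed aluminium channel 440 mm long along its y. Origin: centre of its underside, on the table; x away from the robot, z up. Floor 4 mm up; rails 14 mm high, 5 mm thick, 60 mm apart inside (x -30 to +30 mm). Short containers stand near y = +190, 0, -190 mm; wide spaces centred near y = +95, -95 mm. Its front side (-x) carries the hinged red bar.
- bar (a joint): Angle of the red retaining bar, a low bail along the front of the lane (rod 10 mm thick, 390 mm long, on a short arm at each end; rod centre 60 mm from its hinge axis). Hinge line: parallel to lane y, at lane x = -42 mm, 12 mm above the table. 0 = fully closed, arms upright, rod 72 mm up; at q it leans towards the robot by q. Starts at 0.8 to 1.2 rad. Stays where left; about 3 N moves it.
- bar_mid (a point): Middle of the red rod, on its centre line; moves with the bar.
- stand_top (a point): Centre of the top face of the fixed raised stand: an aluminium disc 60 mm across on a thin column, its top 50 mm above the table; foot 72 mm across. z up.
Things that resemble listed ones, but are neither listed nor needed, are in the scene too. Of the things like the white_bottle, leave any that is pink or purple; of the rest the larger one is meant.

How it is judged:
By the outcome, as a careful person would: the job done as asked, in the order asked, and still so for the second after the job is handed in, with the robot touching nothing.
It also fails if it takes over 72 s, if anything falls off the work surface, if the arm or the gripper's body presses on something with over 40 N, if the wrist force passes 120 N, or if a joint passes its speed limit or range.

## Robot

A 7-joint arm with a two-finger parallel gripper is mounted at the origin on the work surface. World frame = base frame: x ahead of the robot, y to its left, z up, the work surface at z = 0. Lengths are in mm, angles in rad, forces in N, time in s.
With the tool pointing down it reaches from about 400 to 750 mm from the base axis. Payload 19.5 kg.
Tool frame: the origin (TCP) lies midway between the tips of the shut fingers; the grasp point (between the pads) lies 19 mm behind it; z points along the fingers, y is the line along which they close (so a half turn about z gives the same grasp; the last joint's range is limited). The gripper opens to 85 mm and grips with 20 to 120 N. Pads are 22 mm wide; open, the fingers measure 114 mm over their backs; the gripper's body (76 mm by 85 mm) begins 54 mm behind the grasp point. The pads swing forward as they close: fully open they stand 13 mm farther back than shut.
Start: joints at [-1.194, 0.707, -0.028, 1.485, 0.022, 0.951, -0.075], TCP at [233.817, 525.285, 231.268] pointing down, gripper open.
Joint ranges: [-2.71, 2.71], [-0.32, 2.16], [-1.57, 1.52], [0, 2.45], [-1.46, 4.6], [0, 2.02], [-2.83, 2.83]. Speed limits (rad/s): [1.89, 1.89, 2.57, 2.57, 3.01, 3.01, 3.01].

## Interface

Orientations are given as [roll, pitch, yaw] about the fixed x, y, z axes, in that order (R = Rz(yaw) Ry(pitch) Rx(roll)).
In Python, from cell import robot, effector, solver, vision gives the robot as it stands. Calls block until the motion is done:
- robot.move_to(position, orientation): joint-space move of the TCP to a pose.
- robot.line_to(position, ori=None, vel=150, guard=None): straight line of the TCP; ori=None keeps the orientation; vel is the mean speed in mm/s. With guard (N) it stops when the force on the tool has changed by that much, and returns True; else False.
- robot.move_joints(angles): joint-space move.
- effector.move_gripper(opening, newtons=None): opening from 0.0 (shut) to 1.0 (fully open); newtons is the grip in N (None keeps the last); returns when the fingers have stopped.
- robot.pause(seconds).
- solver.solve_ik(position, orientation): joint angles nearest the present ones, or None.
- robot.read_state(): the state.
- vision.capture(name): name is "scene" or "top"; returns a dict with "img" (384x512x3 uint8, red, green, blue), "fx", "fy", "cx", "cy" (pixels), "world_from_camera" (4x4, takes a point from camera to world coordinates). Camera axes: x right, y up, looking along -z (the intrinsics and any distortion apply to the point x, -y, -z); pixel columns grow to the right and rows downward; lengths in mm; the calibration is good to about 2 mm. A picture is of the moment at which its call begins. There is no depth.
A pose or a line that the arm cannot do raises robot.Unreachable and nothing moves.
- robot.sign_off(): hands the job in; it is judged then, once.
The state is a dict: "clock": time; "joint_pos": joint angles; "qvel": joint speeds; "tau": joint torques, N m; "eef_pos": TCP position; "tcp_rot": TCP orientation; "force": force on the tool from outside, world axes, zero at the start; "wrist_torque": the same for the moment, N m; "grip_width": opening from 0.0 (shut) to 1.0 (fully open); "grasp_force": force on a finger pad.
Only numpy, scipy, OpenCV 4.12 (cv2) and the standard library are available. Lean on these libraries where they do the work, as an engineer would, in place of code of your own. Each camera call takes 0.05 s, during which the arm holds its last target. There are 200 camera calls.

## Working session

There is one attempt and no reset: what is moved stays moved. The work goes in short steps, each a Python script; the robot and the scene stay as the last script left them, time stands still between calls to the robot, and variables do not carry over. Pictures are saved under pics/ and viewed, at most 10 in all, crops included, and the job is handed in when it is done.

```bash
mkdir -p pics; ls
python3 - <<'E'
from cell import robot,vision
import cv2,numpy as np
for n in("scene","top"):
    c=vision.capture(n); cv2.imwrite(f"pics/{n}0.png",cv2.resize(c["img"][:,:,::-1],(800,600),interpolation=cv2.INTER_CUBIC))
    print(n,{k:v for k,v in c.items() if k!="img"})
s=robot.read_state();print(s["clock"],s["tcp_rot"],s["eef_pos"])
E
```

```text
pics
scene {'fx': 378.3029552831228, 'fy': 378.3029552831228, 'cx': 256.3938053233827, 'cy': 188.8932649613427, 'world_from_camera': array([[-8.60491709e-01, -4.37931519e-01,  2.60326725e-01,
         7.81076921e+02],
       [ 5.09362290e-01, -7.29291263e-01,  4.56819779e-01,
         5.06391920e+02],
       [-1.02017734e-02,  5.25690249e-01,  8.50614887e-01,
         9.17036289e+02],
       [ 0.00000000e+00,  0.00000000e+00,  0.00000000e+00,
         1.00000000e+00]])}
top {'fx': 381.2837637323879, 'fy': 381.2837637323879, 'cx': 257.1769636806943, 'cy': 194.0566610387941, 'world_from_camera': array([[-7.88633911e-02,  9.72672448e-01, -2.18377824e-01,
         3.25125793e+02],
       [-9.96885083e-01, -7.71311859e-02,  1.64593582e-02,
         4.89895289e+01],
       [-8.34176239e-04,  2.18995636e-01,  9.75725482e-01,
         1.01747479e+03],
       [ 0.00000000e+00,  0.00000000e+00,  0.00000000e+00,
         1.00000000e+00]])}
0.1 [-3.14063920e+00  2.35637078e-05  2.72278091e+00] [233.73282654 525.10120022 230.90298192]
```

View pics/scene0.png

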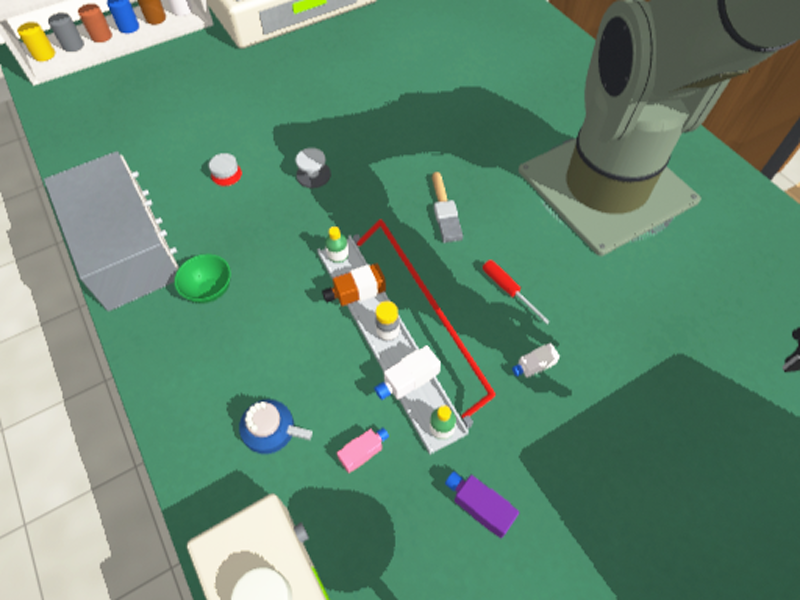

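View pics/top0.png

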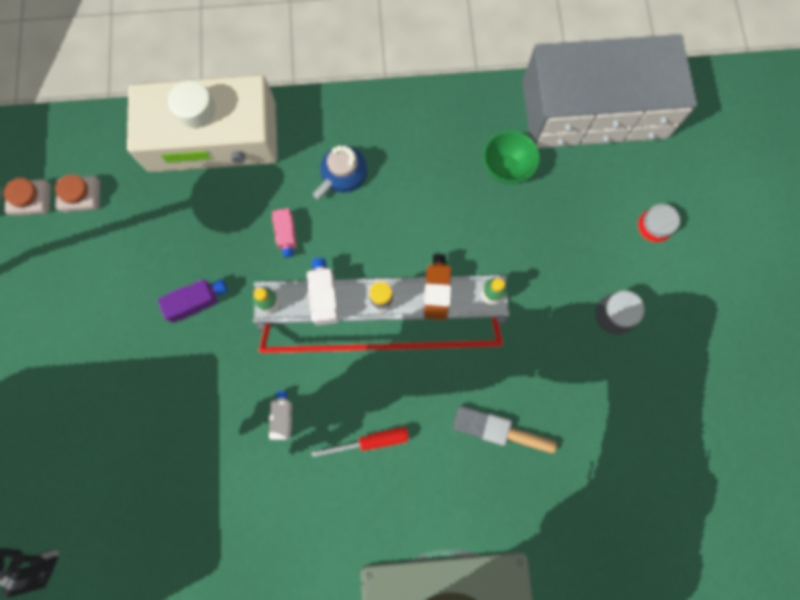

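The scene view shows the lane running from (335,250) to (445,430), with the amber bottle at (358,285) and a white bottle at (412,370). In the top view the lane spans (255–507, 300), and the red bar leans towards the robot along row 347.

- **White bottle candidates (top view):** white on the rails (320,290), small greyish-white (280,417), pink (283,230) and purple (190,300). The one on the rails is meant: it's the larger of the two that aren't pink or purple.
- **Stand candidates (top view):** disc on a dark foot (625,310) and grey disc with a red rim (660,222). The first looks like a disc on a column. I'll confirm both choices in one crop and measure at the same time.

```bash
cat > h.py <<'E'
from cell import robot,effector,solver,vision
import cv2,numpy as np
def ray(c,u,v):
    M=c["world_from_camera"]; d=np.array([(u-c["cx"])/c["fx"],-(v-c["cy"])/c["fy"],-1])
    return M[:3,3],M[:3,:3]@d
def onplane(c,p,z):
    o,d=ray(c,*p); return o+d*(z-o[2])/d[2]
def tri(c1,p1,c2,p2):
    o1,d1=ray(c1,*p1);o2,d2=ray(c2,*p2)
    s=np.linalg.lstsq(np.c_[d1,-d2],o2-o1,rcond=None)[0]
    a,b=o1+s[0]*d1,o2+s[1]*d2
    return (a+b)/2,np.linalg.norm(a-b)
def blobs(c,lo,hi,roi,amin=8):
    """roi in 800x600 picture pixels x0,y0,x1,y1 -> contours (native px) by area"""
    m=cv2.inRange(cv2.cvtColor(c["img"],cv2.COLOR_RGB2HSV),lo,hi)
    r=np.array(roi)*.64; k=np.zeros_like(m); x0,y0,x1,y1=r.astype(int); k[y0:y1,x0:x1]=255
    m&=k
    n,l,s,ce=cv2.connectedComponentsWithStats(m)
    return [(ce[i],s[i,4],l==i) for i in sorted(range(1,n),key=lambda i:-s[i,4]) if s[i,4]>=amin]
E
python3 - <<'E'
from h import *
S,T=vision.capture("scene"),vision.capture("top")
def crop(c,x0,y0,x1,y1): return cv2.resize(c["img"][int(y0*.64):int(y1*.64),int(x0*.64):int(x1*.64),::-1],(400,300),interpolation=cv2.INTER_CUBIC)
cv2.imwrite("pics/c1.png",np.vstack([np.hstack([crop(S,190,120,350,240),crop(S,360,320,576,482)]),np.hstack([crop(T,585,190,705,340-60+60),crop(T,240,240,520,450)])]))
Y=((18,110,100),(35,255,255)); B=((100,130,60),(125,255,255)); A=((3,150,60),(17,255,220)); W=((0,0,150),(179,60,255)); R=((0,180,90),(4,255,255)); K=((0,0,0),(179,255,45))
def show(n,rng,rs,rt):
    bs,bt=blobs(S,*rng,rs),blobs(T,*rng,rt)
    print(n,[(b[0].round(1),b[1]) for b in bs[:3]],[(b[0].round(1),b[1]) for b in bt[:3]])
    if bs and bt:
        p,e=tri(S,bs[0][0],T,bt[0][0]); print("   ",p.round(1),round(e,1))
show("s1",Y,(425,400,460,430),(250,285,275,305))
show("s2",Y,(370,295,405,325),(365,280,395,308))
show("s3",Y,(322,222,345,245),(485,275,510,295))
show("wcap",B,(370,378,395,402),(308,255,330,272))
show("wbody",W,(380,340,445,400),(300,262,345,327))
show("acap",K,(318,285,340,305),(428,250,450,265))
show("amber",A,(325,260,392,310),(420,255,455,322))
for c,roi in((S,(350,210,500,425)),(T,(255,310,510,360))):
    b=blobs(c,*R,roi); m=b[0][2]; ys,xs=np.nonzero(m); print("red",len(b),[x[1] for x in b[:4]],cv2.approxPolyDP(cv2.convexHull(np.c_[xs,ys].astype(np.int32)),3,True)[:,0].tolist())
for c,roi in((S,(290,142,332,182)),(T,(602,285,650,330))):
    b=blobs(c,(0,0,110),(179,70,255),roi); print("stand",[(x[0].round(1),x[1]) for x in b[:2]])
    print(onplane(c,b[0][0],50).round(1))
    cn=cv2.findContours(b[0][2].astype(np.uint8),cv2.RETR_EXTERNAL,cv2.CHAIN_APPROX_NONE)[0][0]; el=cv2.fitEllipse(cn); print(el,onplane(c,el[0],50).round(1))
E
```

```text
s1 [(array([283.9, 264.2]), np.int32(72))] [(array([166.4, 188.1]), np.int32(64))]
    [571.6 263.   68.9] 1.0
s2 [(array([247.3, 199.8]), np.int32(178))] [(array([243.4, 187.4]), np.int32(166))]
    [558.1  66.6  67.3] 0.4
s3 [(array([213.7, 148.8]), np.int32(56))] [(array([318.4, 181.9]), np.int32(67))]
    [ 556.9 -126.2   68.4] 0.1
wcap [(array([244.2, 249.8]), np.int32(73))] [(array([203.4, 167.5]), np.int32(45))]
    [628.7 170.6  35.5] 0.9
wbody [(array([262.1, 236.3]), np.int32(1250))] [(array([204. , 190.5]), np.int32(723))]
    [568.4 167.9  39.9] 10.4
acap [(array([209. , 185.5]), np.int32(8)), (array([210.5, 191.4]), np.int32(8))] [(array([281.1, 165.3]), np.int32(20))]
    [618.  -38.3  42.2] 3.2
amber [(array([220.5, 184.6]), np.int32(243)), (array([242.1, 177.1]), np.int32(94))] [(array([280.2, 174.6]), np.int32(170)), (array([278.4, 199.6]), np.int32(95))]
    [591.  -31.3  36.5] 4.7
red 2 [np.int32(554), np.int32(98)] [[296, 266], [229, 156], [242, 141], [316, 251]]
red 1 [np.int32(416)] [[320, 217], [302, 221], [167, 224], [171, 208], [316, 205]]
stand [(array([198.3, 102.5]), np.int32(273))]
[ 509.7 -328.    50. ]
((198.30978393554688, 102.6229019165039), (17.892160415649414, 18.29532814025879), 136.29754638671875) [ 509.9 -327.6   50. ]
stand [(array([399.7, 196.4]), np.int32(448))]
[ 506.1 -335.6   50. ]
((399.63739013671875, 196.44113159179688), (22.152700424194336, 23.97583770751953), 115.750244140625) [ 506.1 -335.5   50. ]
```

View pics/c1.png

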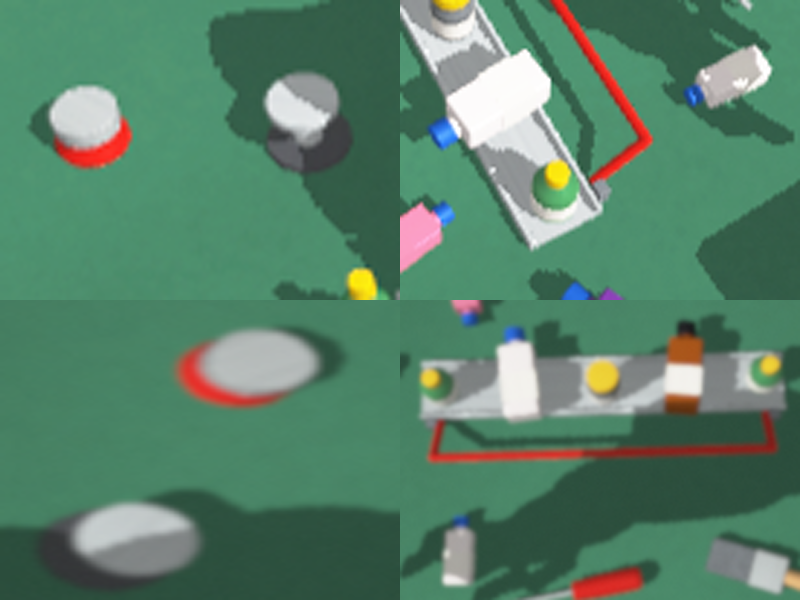

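The crop confirms both choices. The stand is the disc on a thin column with a dark foot (top crop at (136,540), scene crop at (302,102)); the other is a solid grey and red can. The large white bottle on the rails is much bigger than the greyish one at scene crop (730,75). Next I'll refine the edges for bottle axes, lane and rod.

```bash
cat > m.py <<'E'
from h import *
S,T=vision.capture("scene"),vision.capture("top")
def quad(c,lo,hi,roi,n=None):
    b=blobs(c,lo,hi,roi,15); m=np.any([x[2] for x in b],0)
    ys,xs=np.nonzero(m); 
    r=cv2.minAreaRect(np.c_[xs,ys].astype(np.float32)); return cv2.boxPoints(r),m.sum()
def measure(name,lo,hi,roi):
    q,a=quad(T,lo,hi,roi); q=q[np.argsort(q[:,1])]; f=q[:2][np.argsort(q[:2,0])]; n=q[2:][np.argsort(q[2:,0])]
    # far-left, far-right, near-left, near-right (image left = +y)
    f+= [[-.4,-.4],[.4,-.4]]; n+=[[-.4,.4],[.4,.4]]
    print(name,"area",a,"px",f.round(1).tolist(),n.round(1).tolist())
    for z in(14,54): print("  z",z,[onplane(T,p,z)[:2].round(1).tolist() for p in (*f,*n)])
measure("white",(0,0,205),(179,40,255),(300,258,345,330))
measure("amber",(2,120,40),(18,255,255),(418,255,458,325))
b=blobs(T,(0,0,95),(179,70,255),(245,265,515,330),30); m=np.any([x[2] for x in b],0); ys,xs=np.nonzero(m)
q=cv2.boxPoints(cv2.minAreaRect(np.c_[xs,ys].astype(np.float32))); print("lane",[onplane(T,p,14)[:2].round(1).tolist() for p in q])
for ps,pt in (((316,251),(167,224)),((242,141),(320,217))): print("rod end",*tri(S,ps,T,pt))
hs=cv2.cvtColor(S["img"],cv2.COLOR_RGB2HSV)
print(hs[92:122,186:214,2])
print(hs[92:122:2,186:214:2,1])
E
python3 m.py
```

```text
white area 518 px [[193.0, 172.6999969482422], [211.5, 170.5]] [[197.10000610351562, 206.10000610351562], [215.60000610351562, 203.89999389648438]]
  z 14 [[623.3, 202.2], [625.5, 151.4], [529.5, 195.2], [531.6, 145.4]]
  z 54 [[611.4, 196.1], [613.6, 147.3], [521.4, 189.4], [523.4, 141.6]]
amber area 296 px [[272.79998779296875, 167.1999969482422], [288.70001220703125, 167.8000030517578]] [[271.29998779296875, 203.3000030517578], [287.29998779296875, 204.0]]
  z 14 [[621.6, -16.5], [616.3, -59.9], [521.3, -3.7], [516.2, -46.2]]
  z 54 [[609.7, -13.9], [604.7, -55.6], [513.4, -1.6], [508.5, -42.4]]
lane [[629.5, 293.4], [615.6, -156.5], [511.7, -148.9], [525.7, 291.1]]
rod end [481.66544362 268.86297202  49.44743109] 0.306589177086532
rod end [ 468.35918408 -122.83826186   50.26789588] 1.0150174732165604
[[ 95  95  95  94  95  95  94  95  95  95  95  95  95  94  95  94  96  95
   95  95  94  95  95  95  95  95  95  96]
 [ 94  94  95  95  95  95  95  95  95  95  95  95  96  95  95  94  95  95
   95  94  95  95  94  94  95  96  95  95]
 [ 95  95  95  96  96  95  94  95  94  95 103 112 
[... 3412 characters left out ...]
5  54   4   7   8   8   8   8  10   8 115 113 114]
 [112 107   4   4   6   9   7   7   8  10  10  91 114 115]
 [114  85   6   7   6   6   5   9  10   8   8  57 117 115]
 [115 109   8   6   6   4   4   6   7   8   7  93 117 115]
 [117 114  39   8   6   7   6   5   5   5   9  12  92 115]
 [113 113  81   9  10  10   7   5   5   8  16  12  19 115]
 [114 115  19  16  14   9   9  10   6  10  12  15  23 114]
 [117 111  14  17  17  15   9   9  11  19  19  15  16 114]
 [120 119  36  15  15  18  19  14  19  11  19  19  20 116]
 [119 119 110  17  13  15  18  15  15  15  19  16 109 114]
 [119 119 119 102  16  16  16  19  15  16  50 103 112 115]
 [119 120 119 119 113 103  71  68  88 103 115 114 114 119]]
```

```bash
cat > p.py <<'E'
from h import *
S,T=vision.capture("scene"),vision.capture("top")
for col in(184,228,262,300):
    v=T["img"][172:216,col-1:col+2].astype(int).mean(1)
    print(col,"y",onplane(T,(col,190),14)[1].round(0)); print([(r+172,int(onplane(T,(col,r+172),14)[0]),*v[r].astype(int)) for r in range(44)])
print("stand",*tri(S,(198.4,101.8),T,(399.6,196.4)), onplane(S,(198.4,101.8),50), onplane(S,(200.3,112.2),3))
# reach
def R2rpy(R): return [float(np.arctan2(R[2,1],R[2,2])),float(-np.arcsin(R[2,0])),float(np.arctan2(R[1,0],R[0,0]))]
def tool(yaw,a,flip=0):
    """tool z = (sin a) along heading 'yaw' , -cos a down; closing line y horizontal perpendicular"""
    h=np.array([np.cos(yaw),np.sin(yaw),0]); z=np.sin(a)*h-np.cos(a)*np.array([0,0,1]); y=np.array([-h[1],h[0],0])*(1 if flip else -1)
    return np.c_[np.cross(y,z),y,z]
for a in(-50,-45,-40,-30,0,30,40,45,50,60):
  for nm,p,yw in(("w",(585,171,34),.065),("a",(577,-31,34),-.133),("lane",(566,165,70),-.034),("stand",(508,-334,116),-.0),("stand",(508,-334,116),-.4)):
    for f in(0,1):
        R=tool(yw,np.deg2rad(a),f); q=solver.solve_ik(list(np.array(p)+R[:,2]*19),R2rpy(R)); 
        print(a,nm,yw,f,None if q is None else np.round(q,2).tolist()) if q is not None else 0
E
python3 p.py
```

```text
184 y 228.0
[(172, 627, np.int64(71), np.int64(131), np.int64(101)), (173, 624, np.int64(71), np.int64(131), np.int64(100)), (174, 621, np.int64(72), np.int64(131), np.int64(101)), (175, 618, np.int64(71), np.int64(131), np.int64(101)), (176, 615, np.int64(71), np.int64(131), np.int64(101)), (177, 612, np.int64(71), np.int64(130), np.int64(100)), (178, 610, np.int64(71), np.int64(125), np.int64(98)), (179, 607, np.int64(80), np.int64(118), np.int64(99)), (180, 604, np.int64(100), np.int64(117), np.int64(109)), (181, 601, np.int64(114), np.int64(121), np.int64(121)), (182, 598, np.int64(119), np.int64(123), np.int64(123)), (183, 596, np.int64(121), np.int64(125), np.int64(125)), (184, 593, np.int64(123), np.int64(127), np.int64(128)), (185, 590, np.int64(124), np.int64(128), np.int64(128)), (186, 587, np.int64(124), np.int64(128), np.int64(128)), (187, 584, np.int64(124), np.int64(128), np.int64(128)), (188, 582, np.int64(124), np.int64(128), np.int64(128)), (189, 579, np.int64(125), np.int64(129), np.int64(129)), (190, 576, np.int64(124), np.int64(128), np.int64(128)), (191, 573, np.
[... 13392 characters left out ...]
[1.07, 1.17, -0.91, 2.29, 2.73, 1.09, 2.54]
50 stand -0.4 1 [1.22, 1.4, -1.35, 2.29, 2.49, 1.3, -0.15]
60 w 0.065 0 [-0.13, 1.43, -0.69, 2.29, 2.69, 1.76, 2.04]
60 w 0.065 1 [-0.13, 1.43, -0.69, 2.29, 2.69, 1.76, -1.11]
60 a -0.133 0 [0.39, 1.57, -0.91, 2.42, 2.87, 1.89, 2.39]
60 a -0.133 1 [0.39, 1.57, -0.91, 2.42, 2.87, 1.89, -0.75]
60 lane -0.034 0 [-0.21, 1.35, -0.69, 2.36, 2.49, 1.81, 1.88]
60 lane -0.034 1 [-0.21, 1.35, -0.69, 2.36, 2.49, 1.81, -1.27]
60 stand -0.0 0 [1.32, 1.27, -0.91, 2.18, 3.28, 0.67, 2.64]
60 stand -0.0 1 [1.46, 1.51, -1.35, 2.17, 2.67, 0.73, 0.27]
60 stand -0.4 0 [1.17, 1.4, -1.13, 2.38, 2.85, 1.4, 2.75]
60 stand -0.4 1 [1.23, 1.53, -1.35, 2.37, 2.76, 1.46, -0.15]
```

Measured:
- Lane centre is about (566, y=165), with yaw −0.04.
- White bottle base is (527,168), yaw +0.065.
- Amber bottle base is (519,−24), yaw −0.133.
- Stand is at (507,−333), and the bar is at about 0.89 rad.

I'll grasp with the hand tilted outward, so that after the 90° turn it comes in over the bar from above.

```bash
cat > act.py <<'E'
from h import *
from scipy.spatial.transform import Rotation as Ro
Z=np.array([0,0,1.])
hd=lambda y:np.array([np.cos(y),np.sin(y),0])
def tool(yaw,a,flip=1):
    h=hd(yaw); z=np.sin(a)*h-np.cos(a)*Z; y=np.cross(Z,h)*(1 if flip else -1)
    return np.c_[np.cross(y,z),y,z]
def H(R,p): M=np.eye(4);M[:3,:3]=R;M[:3,3]=p;return M
def pr(M): return M[:3,3].tolist(),Ro.from_matrix(M[:3,:3]).as_euler("xyz").tolist()
def up(M,d,v=(0,0,1)): N=M.copy();N[:3,3]+=d*np.array(v);return N
def line(M,vel=150,guard=None): p,o=pr(M); return robot.line_to(p,o,vel=vel,guard=guard)
def lying(base,yaw): h=hd(yaw); return H(np.c_[-Z,np.cross(h,-Z),h],[*base,34.])
def standing(p,yaw): h=hd(yaw); return H(np.c_[h,np.cross(Z,h),Z],p)
def grasp_pose(base,yaw,s=56,a=-38,dz=3):
    R=tool(yaw,np.deg2rad(a)); g=np.array([*base,34.+dz])+s*hd(yaw); return H(R,g+19*R[:,2])
def st(m=""): s=robot.read_state(); print(m,round(s["clock"],2),"p",np.round(s["eef_pos"],1),"F",np.round(s["force"],1),"w",round(s["grip_width"],3),"gf",np.round(s["grasp_force"],1),"q",np.round(s["joint_pos"],2))
E
cat > w1.py <<'E'
from act import *
import sys
base,yaw=((527,168.3),.065) if sys.argv[1]=="w" else ((519,-23.5),-.133)
G=grasp_pose(base,yaw); pre=up(G,-90,G[:3,2])
print(solver.solve_ik(*pr(pre)))
robot.move_to(*pr(pre)); st("pre")
print("touch",line(G,120,guard=12)); st("g")
effector.move_gripper(0.2,60); st("closed")
print(line(up(G,30),60)); st("lift")
for n in("scene","top"): cv2.imwrite(f"pics/{sys.argv[1]}_{n}.png",cv2.resize(vision.capture(n)["img"][100:300,130:400,::-1],(756,560)))
E
python3 w1.py w
```

```text
NoneTraceback (most recent call last):
  File "w1.py", line 6, in <module>
    robot.move_to(*pr(pre)); st("pre")
    ~~~~~~~~~~~~~^^^^^^^^^^
cell.Unreachable: the arm cannot take that pose within its joint ranges
```

Run:
```python
from act import *
for nm,b,y in(("w",(527,168.3),.065),("a",(519,-23.5),-.133)):
  for a in(-38,-34,-30,-26):
    G=grasp_pose(b,y,a=a)
    print(nm,a,[(k,d) for k,v in(("z",(0,0,1)),("b",-G[:3,2]),("m",(-.4,0,.9))) for d in(0,40,75,110,160) if solver.solve_ik(*pr(up(G,d,v))) is not None])
L=standing((566.5,165,4),-.04)
for a in (48,52,56,60):
    G=grasp_pose((0,0),0,a=a-90); B=lying((0,0),0); P=L@np.linalg.inv(B)@G
    print(a,[d for d in(0,40,80,120,160,200) if solver.solve_ik(*pr(up(P,d))) is not None],[d for d in(40,80,120,160) if solver.solve_ik(*pr(up(P,-d,P[:3,2]))) is not None])
```

```text
w -38 [('z', 0), ('z', 40), ('z', 75), ('z', 110), ('b', 0), ('m', 0), ('m', 40), ('m', 75), ('m', 110), ('m', 160)]
w -34 [('z', 0), ('z', 40), ('z', 75), ('z', 110), ('z', 160), ('b', 0), ('b', 40), ('m', 0), ('m', 40), ('m', 75), ('m', 110), ('m', 160)]
w -30 [('z', 0), ('z', 40), ('z', 75), ('z', 110), ('z', 160), ('b', 0), ('b', 40), ('b', 75), ('m', 0), ('m', 40), ('m', 75), ('m', 110), ('m', 160)]
w -26 [('z', 0), ('z', 40), ('z', 75), ('z', 110), ('z', 160), ('b', 0), ('b', 40), ('b', 75), ('b', 110), ('m', 0), ('m', 40), ('m', 75), ('m', 110), ('m', 160)]
a -38 [('z', 0), ('z', 40), ('z', 75), ('z', 110), ('z', 160), ('b', 0), ('b', 40), ('b', 75), ('m', 0), ('m', 40), ('m', 75), ('m', 110), ('m', 160)]
a -34 [('z', 0), ('z', 40), ('z', 75), ('z', 110), ('z', 160), ('b', 0), ('b', 40), ('b', 75), ('b', 110), ('m', 0), ('m', 40), ('m', 75), ('m', 110), ('m', 160)]
a -30 [('z', 0), ('z', 40), ('z', 75), ('z', 110), ('z', 160), ('b', 0), ('b', 40), ('b', 75), ('b', 110), ('m', 0), ('m', 40), ('m', 75), ('m', 110), ('m', 160)]
a -26 [('z', 0), ('z', 40), ('z', 75), ('z', 110), ('z', 160), ('b', 0), ('b', 40), ('b', 75), ('b', 110), ('b', 160), ('m', 0), ('m', 40), ('m', 75), ('m', 110), ('m', 160)]
48 [0, 40, 80, 120, 160, 200] [40]
52 [0, 40, 80, 120, 160, 200] [40]
56 [0, 40, 80, 120, 160, 200] []
60 [0, 40, 80, 120, 160, 200] []
```

```bash
sed -i 's/pre=.*/pre=up(G,85)/' w1.py; python3 w1.py w
```

```text
[-0.20858315  1.33342631 -0.35931004  0.54105417  0.14621984  1.92871293
  1.22816608]
pre 2.26 p [570.9 172.5 107.5] F [-0.1  0.8 -0.1] w 0.998 gf 0.0 q [-0.21  1.33 -0.36  0.54  0.15  1.93  1.23]
touch False
g 3.12 p [571.5 171.3  22.6] F [ 0.7 -1.2  0.1] w 1.0 gf 0.0 q [-0.21  1.44 -0.35  0.54  0.17  1.83  1.25]
closed 3.61 p [571.4 171.1  22.5] F [ 2.1 -0.9  5.5] w 0.464 gf 60.5 q [-0.21  1.44 -0.35  0.54  0.17  1.83  1.25]
False
lift 4.26 p [571.2 171.1  51.9] F [-0.4 -1.2 -1.8] w 0.461 gf 60.3 q [-0.21  1.4  -0.36  0.55  0.16  1.86  1.24]
```

```bash
cat > w2.py <<'E'
from act import *
import sys
w=sys.argv[1]=="w"
base,yaw,goal=((527,168.3),.065,standing((566.5,165,4),-.04)) if w else ((519,-23.5),-.133,standing((507,-333.3,50),float(sys.argv[2])))
G=grasp_pose(base,yaw); P=goal@np.linalg.inv(lying(base,yaw))@G
line(up(G,140,(-.4,0,.9)),200); st("up")
A=up(P,130)
try: line(A,100); print("line ok")
except robot.Unreachable as e:
    print("line no",e)
    try:
        M=A.copy(); M[:3,:3]=tool(goal_yaw:=np.arctan2(goal[1,0],goal[0,0]),0.0); line(M,150); print("mid ok"); line(A,100)
    except robot.Unreachable as e: print("fallback",e); robot.move_to(*pr(A))
st("above")
for n in("scene","top"): cv2.imwrite(f"pics/{sys.argv[1]}2_{n}.png",cv2.resize(vision.capture(n)["img"][60:320,110:430,::-1],(739,600)))
E
python3 w2.py w
```

```text
up 5.07 p [515.4 170.9 146.9] F [ 1.1  0.5 -2.3] w 0.457 gf 60.3 q [-0.18  1.16 -0.38  0.92  0.12  1.73  1.16]
line no the arm cannot follow that straight line within its joint ranges
mid ok
fallback the arm cannot follow that straight line within its joint ranges
above 7.62 p [578.6 164.2 178. ] F [-0.1  0.4 -1.8] w 0.462 gf 60.6 q [ 0.05  1.19 -1.35  2.32  2.11  1.77 -0.74]
```

View pics/w2_scene.png

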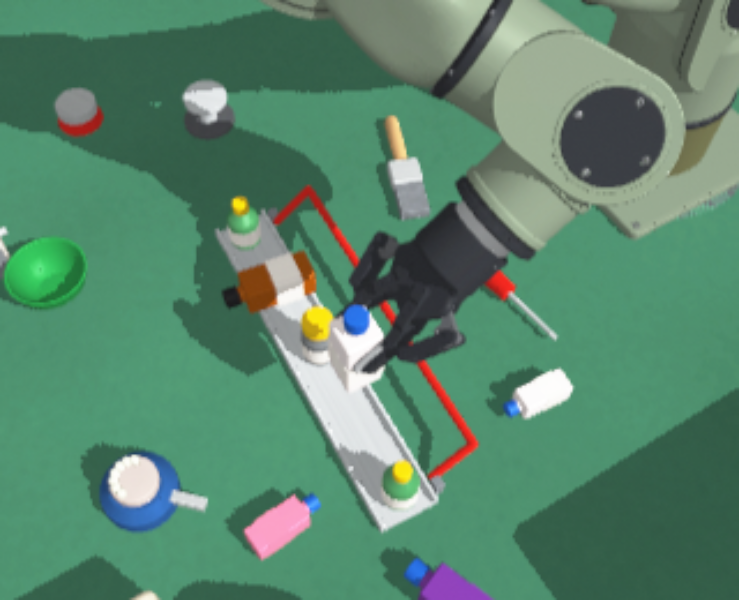

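The white bottle (355,345) is held upright above the lane and all three short containers are standing. Lowering it now.

```bash
cat > w3.py <<'E'
from act import *
import sys
w=sys.argv[1]=="w"
base,yaw,goal=((527,168.3),.065,standing((566.5,165,4),-.04)) if w else ((519,-23.5),-.133,standing((507,-333.3,50),float(sys.argv[2])))
G=grasp_pose(base,yaw); P=goal@np.linalg.inv(lying(base,yaw))@G
print(line(up(P,12),110,guard=20)); st("near")
print("contact",line(up(P,-5),25,guard=5)); st("down")
s=robot.read_state(); Q=P.copy(); Q[:3,3]=s["eef_pos"]
effector.move_gripper(0.62 if w else .8); st("open")
B=up(Q,-38,Q[:3,2]); line(B,100); st("back")
line(up(B,110),200); st("out")
for n in("scene","top"): cv2.imwrite(f"pics/{sys.argv[1]}3_{n}.png",cv2.resize(vision.capture(n)["img"][60:320,110:430,::-1],(739,600)))
E
python3 w3.py w
```

```text
False
near 8.94 p [578.6 164.6  60.9] F [-0.3  0.5 -2.2] w 0.464 gf 60.6 q [ 0.01  1.45 -1.18  2.32  2.38  1.88 -0.81]
contact True
down 9.38 p [578.9 164.5  52.2] F [2.  0.5 4. ] w 0.46 gf 61.0 q [ 0.01  1.47 -1.16  2.32  2.4   1.88 -0.81]
open 9.67 p [578.5 164.4  51.8] F [0.1 0.2 1. ] w 0.619 gf 0.0 q [ 0.01  1.47 -1.16  2.32  2.4   1.88 -0.81]
back 10.19 p [549.2 165.8  75.5] F [-0.2  0.5  0.3] w 0.615 gf 0.0 q [-0.05  1.43 -1.19  2.42  2.29  1.97 -0.93]
out 10.89 p [549.1 165.3 184.6] F [-0.4  0.4  0. ] w 0.621 gf 0.0 q [ 0.    1.18 -1.37  2.41  2.04  1.84 -0.86]
```

View pics/w3_scene.png

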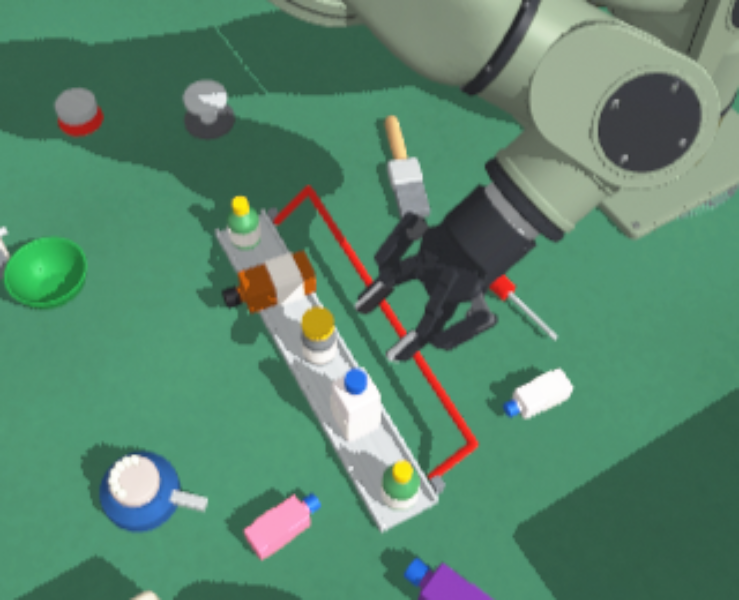

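The white bottle (355,405) stands in the lane and nothing else has been disturbed. Next is the amber one, going by way of a high waypoint.

```bash
sed -i 's/^robot.move_to/effector.move_gripper(1.0)\nrobot.move_to([430,20,300],pr(H(tool(-.05,0.),[0,0,0]))[1]); robot.move_to(*pr(up(G,160))); robot.line_to(*pr(pre),vel=200) if 0 else line(pre,200)\n0 and robot.move_to/' w1.py
cat > ck.py <<'E'
from act import *
G=grasp_pose((519,-23.5),-.133)
for y in(0,-.2,-.4,-.6):
    P=standing((507,-333.3,50),y)@np.linalg.inv(lying((519,-23.5),-.133))@G
    print(y,[solver.solve_ik(*pr(M)) is not None for M in(P,up(P,130),up(P,-38,P[:3,2]),up(up(P,-38,P[:3,2]),110))])
E
python3 ck.py && python3 w1.py a
```

```text
0 [True, True, True, True]
-0.2 [True, True, True, True]
-0.4 [True, True, True, True]
-0.6 [True, True, False, True]
[ 0.29334558  1.37885769 -1.14513364  0.77191943  0.77617462  1.9913537
  0.98321867]
pre 14.5 p [563.1 -29.4 108.3] F [0.2 0.5 0.7] w 1.006 gf 0.0 q [ 0.25  1.32 -0.89  0.77  0.58  1.91  1.08]
touch False
g 15.36 p [563.2 -29.3  22.6] F [0.7 0.7 0.2] w 1.001 gf 0.0 q [ 0.25  1.43 -0.87  0.77  0.63  1.81  1.1 ]
closed 15.85 p [563.1 -29.4  22.5] F [ 0.9 -0.5  5.2] w 0.462 gf 60.2 q [ 0.25  1.43 -0.86  0.77  0.63  1.81  1.1 ]
False
lift 16.5 p [562.9 -29.4  51.9] F [-0.3  0.5 -2.3] w 0.461 gf 60.1 q [ 0.25  1.39 -0.87  0.78  0.62  1.84  1.09]
```

```bash
python3 w2.py a -0.25
```

```text
up 17.31 p [507.1 -29.5 147. ] F [ 0.5 -0.2 -1. ] w 0.461 gf 60.1 q [ 0.34  1.2  -0.92  1.09  0.52  1.78  0.96]
line ok
above 21.9 p [ 518.7 -336.2  224.4] F [-0.1 -0.4 -1.7] w 0.462 gf 60.4 q [ 1.28  0.98 -1.18  2.23  2.49  0.77 -0.27]
```

View pics/a2_scene.png

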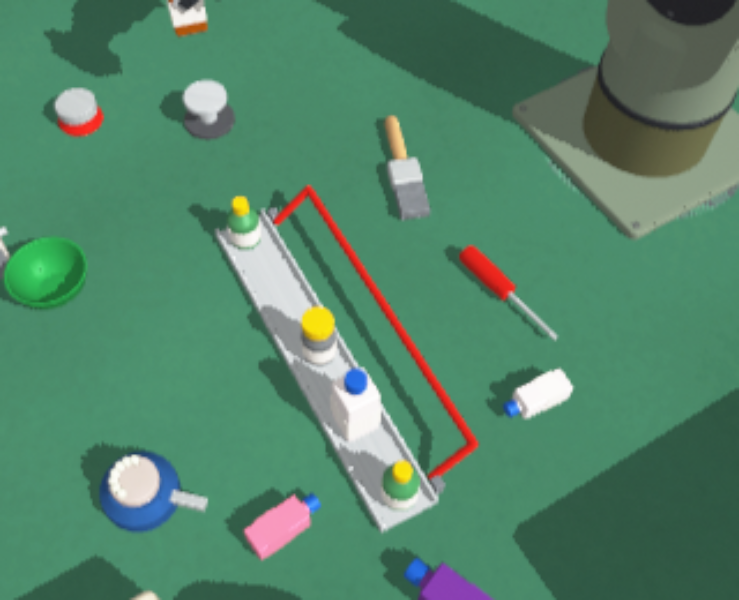

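The amber bottle is out of the crop at the top, held above the stand. The stand disc is now fully lit at (205,98), so I'll re-measure it before lowering.

Run:
```python
from h import *
S,T=vision.capture("scene"),vision.capture("top")
b=blobs(S,(0,0,120),(179,50,255),(288,142,335,176)); m=b[0][2]; ys,xs=np.nonzero(m)
for r in range(ys.min(),ys.max()+1): print(r,xs[ys==r].min(),xs[ys==r].max(),end="; ")
k=ys<=105; print("\n",[onplane(S,((xs.min()+xs.max())/2,v),50).round(1) for v in(101,102,103)])
b=blobs(T,(0,0,110),(179,70,255),(590,270,665,345)); print([(x[0].round(1),x[1],onplane(T,x[0],50).round(1)) for x in b[:2]])
cv2.imwrite("pics/st.png",cv2.resize(np.hstack([S["img"][40:130,150:250],T["img"][150:240,350:450]])[:,:,::-1],(800,360)))
```

```text
95 195 203; 96 193 205; 97 192 206; 98 191 206; 99 190 207; 100 189 207; 101 189 207; 102 189 207; 103 189 207; 104 189 207; 105 190 207; 106 191 206; 107 191 206; 108 193 205; 109 195 203; 110 197 203; 111 197 203; 
 [array([ 507.6, -334.4,   50. ]), array([ 509.5, -330.5,   50. ]), array([ 511.4, -326.6,   50. ])]
[(array([398. , 197.5]), np.int32(399), array([ 503.5, -330.8,   50. ])), (array([420.9, 173.7]), np.int32(15), array([ 562.2, -401.2,   50. ]))]
```

View pics/st.png

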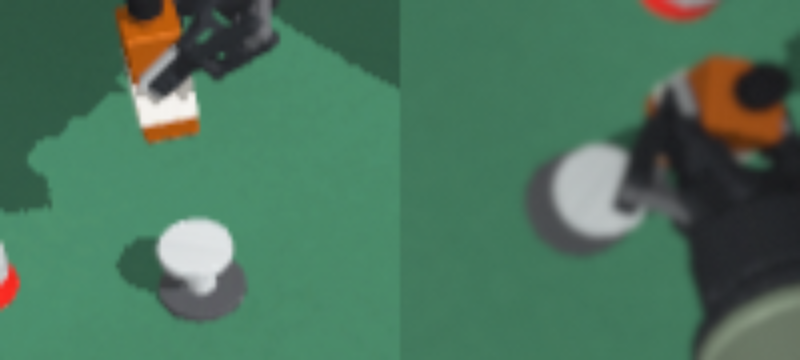

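The disc's scene centre is (198,101.3) in native pixels, which gives (508,−333) and agrees with the target. Lowering.

```bash
sed -i 's/\[60:320,110:430,::-1\],(739,600)/[20:320,110:510,::-1],(800,600)/' w3.py; python3 w3.py a -0.25
```

```text
False
near 23.32 p [ 518.7 -336.4  106.9] F [-0.1  0.2 -1.9] w 0.457 gf 60.4 q [ 1.24  1.28 -1.11  2.28  2.72  1.   -0.27]
contact True
down 23.8 p [ 519.  -335.9   96.3] F [1.7 1.4 2. ] w 0.46 gf 60.2 q [ 1.24  1.31 -1.11  2.28  2.74  1.02 -0.27]
open 24.19 p [ 518.5 -336.2   96. ] F [-0.3 -0.3 -0.3] w 0.8 gf 0.0 q [ 1.24  1.31 -1.11  2.28  2.73  1.02 -0.27]
back 24.72 p [ 490.3 -328.8  119.6] F [-0.   0.4 -0.2] w 0.801 gf 0.0 q [ 1.27  1.26 -1.13  2.37  2.72  1.05 -0.3 ]
out 25.42 p [ 489.9 -328.6  228.7] F [ 0.2 -0.  -0.4] w 0.8 gf 0.0 q [ 1.33  0.96 -1.21  2.31  2.51  0.8  -0.31]
```

View pics/a3_scene.png

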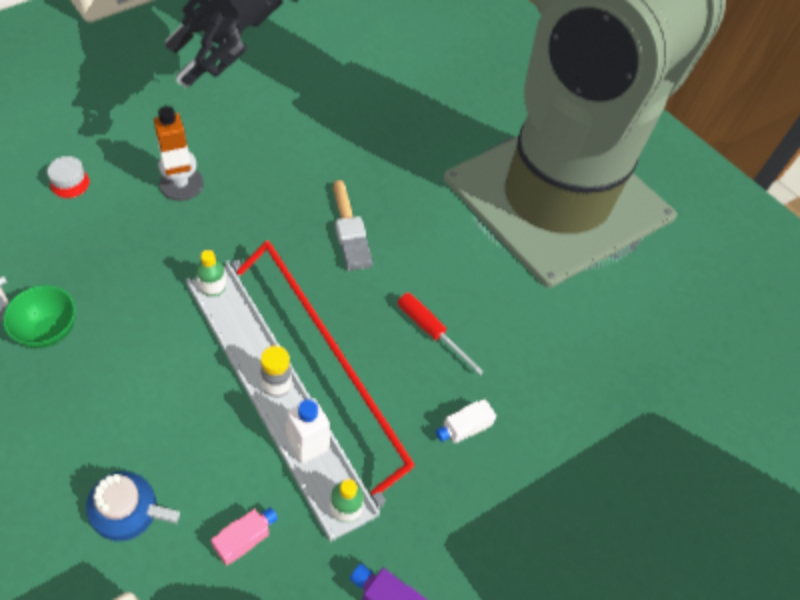

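The amber bottle (175,145) stands on the stand, and the white bottle (307,430) and the three short containers are standing. Now closing the bar.

```bash
cat > bar.py <<'E'
from act import *
h=hd(-.04); n=np.array([520.3,70,12.])   # hinge point, at bar middle
R=tool(-.04,0.)
def T(q,extra=0,dz=-18): return H(R,n+h*(-60*np.sin(q)-16+extra)+Z*(60*np.cos(q)+dz))
s=robot.read_state(); robot.line_to(list(np.array(s["eef_pos"])+[-70,20,40]),vel=200)
effector.move_gripper(0.0)
a=T(.95,-25); robot.move_to(*pr(up(a,150))); st()
print(line(a,150,guard=15)); st("behind")
for q in(.9,.75,.6,.45,.3,.15,.05):
    if line(T(q),60,guard=25): st("guard %.2f"%q); break
st("near"); print(line(T(0,15),30,guard=14)); st("stop")
E
python3 bar.py
```

```text
Traceback (most recent call last):
  File "bar.py", line 5, in <module>
    s=robot.read_state(); robot.line_to(list(np.array(s["eef_pos"])+[-70,20,40]),vel=200)
                          ~~~~~~~~~~~~~^^^^^^^^^^^^^^^^^^^^^^^^^^^^^^^^^^^^^^^^^^^^^^^^^^
cell.Unreachable: the arm cannot follow that straight line within its joint ranges
```

```bash
python3 - <<'E'
s=open('bar.py').read()
s=s.replace('robot.line_to(list(np.array(s["eef_pos"])+[-70,20,40]),vel=200)','''p0=np.array(s["eef_pos"])
for d in([-30,10,70],[0,0,90],[0,0,60],[0,0,30]):
    try: robot.line_to(list(p0+d),vel=200); print(d); break
    except robot.Unreachable: pass''')
open('bar.py','w').write(s)
E
python3 bar.py
```

```text
[-30, 10, 70]
 28.41 p [430.7  72.8 178.8] F [ 0.4 -0.2  0.2] w -0.002 gf 0.0 q [ 0.25  0.72 -0.88  2.02  0.8   0.79  0.41]
False
behind 29.56 p [430.6  73.5  29.2] F [-0.1 -0.5  0.1] w -0.001 gf 0.0 q [ 0.06  0.97 -0.56  2.14  1.35  0.46 -0.07]
near 31.91 p [501.3  70.8  53.8] F [-0.1 -0.2 -0.1] w 0.002 gf 0.0 q [ 0.16  0.99 -0.69  1.89  1.02  0.67  0.35]
True
stop 32.23 p [504.4  70.5  53.5] F [-4.1 -1.1  2.2] w 0.002 gf 2.1 q [ 0.16  0.99 -0.7   1.87  1.01  0.69  0.37]
```

Run:
```python
from act import *
h=hd(-.04); p=np.array(robot.read_state()["eef_pos"])
print(robot.line_to(list(p+6*h),vel=20,guard=15)); robot.pause(.2); st("push")
robot.line_to(list(p-50*h),vel=150); robot.line_to(list(p-60*h+[0,0,220]),vel=250); st("out")
S,T=vision.capture("scene"),vision.capture("top")
cv2.imwrite("pics/end.png",cv2.resize(S["img"][40:310,150:510,::-1],(800,600)))
for c,roi in((S,(320,180,520,440)),(T,(250,270,515,360))):
    b=blobs(c,(0,180,90),(4,255,255),roi,4); print([x[1] for x in b])
    m=np.any([x[2] for x in b],0); ys,xs=np.nonzero(m); print(cv2.approxPolyDP(cv2.convexHull(np.c_[xs,ys].astype(np.int32)),2,True)[:,0].tolist())
```

```text
True
push 32.64 p [504.4  70.3  53. ] F [-3.6  0.3  2.3] w -0.001 gf 2.0 q [ 0.16  0.99 -0.7   1.87  1.01  0.69  0.37]
out 34.16 p [444.4  72.6 272.5] F [-0.5  0.4 -0.8] w 0.002 gf 0.0 q [ 0.33  0.61 -0.99  1.82  0.59  1.04  0.64]
[np.int32(511), np.int32(215)]
[[297, 266], [229, 156], [227, 142], [315, 167], [331, 183]]
[np.int32(38)]
[[182, 203], [170, 207], [166, 205]]
```

View pics/end.png

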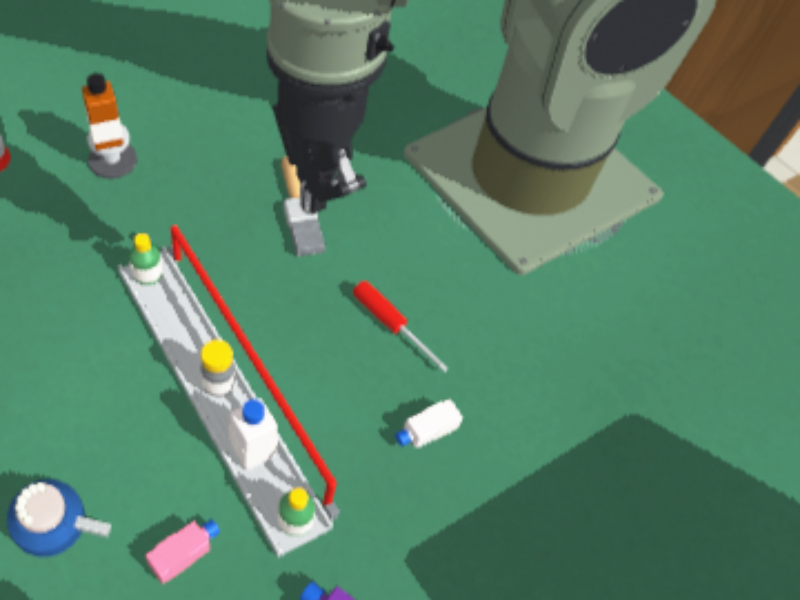

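The bar (from (175,230) to (332,485)) looks upright and everything is standing. One quick numeric check of the rod against the hinge line, then I'll hand in.

Run:
```python
from act import *
S=vision.capture("scene")
m=np.any([b[2] for b in blobs(S,(0,180,90),(4,255,255),(320,180,480,440),50)],0)
for r in (160,180,200,220,240):
    xs=np.nonzero(m[r,:300])[0]; 
    if len(xs):
        p=onplane(S,(xs.mean(),r),72); x=520.3+(p[1]-70)*.042
        print(r,xs.min(),xs.max(),p.round(1),"hinge x",round(x,1))
```

```text
160 238 240 [515.9 -52.7  72. ] hinge x 515.1
180 250 253 [519.4  21.9  72. ] hinge x 518.3
200 262 265 [523.9  91.   72. ] hinge x 521.2
220 275 278 [525.9 157.   72. ] hinge x 524.0
240 287 290 [529.9 217.8  72. ] hinge x 526.5
```

The rod sits over its hinge line to within 1–3 mm, and both pushes met a firm stop at the same place.

```bash
python3 -c "
from cell import robot
print(robot.sign_off())"
```

```text
the job is handed in; nothing more can be done
None
```

I stood the white bottle in the lane and the amber one on the raised stand, swung the red bar upright against its stop, and handed the job in at about 34 s; in the last picture the three short containers were still standing in place.

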